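Load a splint bar on the inclined thickness gauge and lower the gauge foot onto it

TASK

Pick up the blue splint bar and lay it flat across the two narrow sloping rests of the inclined thickness gauge, centred, under the raised gauge foot, with its lower long edge pushed down against both lips, and let go of it. Then push the red cap down along the gauge's slanted slide until the brass foot bears on the bar and its spring is about half compressed (6 mm of its 12 mm, never driven right home), and leave the head there. Do not disturb the other things on the cabinet.

Things in the scene. Friction and masses are not known exactly. Their poses are not given: they have to be found in the camera images.
- splint_bar: Loose blue plastic splint bar, a flat strip 180 mm long (its y axis) x 30 mm wide (x) x 14 mm thick (z), about 0.12 kg, either way round and either face up will do; origin at the centre of its underside. It starts lying flat on the cabinet in front of the gauge. Grip it across its 30 mm width.
- bed: Fixed aluminium bed plate of the gauge stand, sloping 30 degrees, rising away from the robot. Origin: on its upper face, 60 mm above the cabinet; x = uphill (plate from -45 to +100 mm), y = level, to the left (-85 to +85), z = out of the bed, normal to it. All numbers below marked (bed) are mm in this frame. Everything on it is fixed but the gauge head and foot.
- seat (a point): Where the seated bar's centre comes, projected on the bed's face: (bed) -2, 0, 0. Seated, the bar's length lies along the bed's y and its underside on the rests. Axes as the bed's. Between the rests lies only a low bar, at most (bed) z 19, so the seated bar can be gripped there, e.g. at (bed) y -25, clear of the head.
- rest_left (a point): Foot of the left steel rest on the bed, (bed) 0, 65, 0. Rest 12 mm wide in y, flat top parallel to the bed from x -17 to +22; a lip at its lower end (inner face x -17, outer -24) rises 9 mm above the top. Both rests are screw-set together: tops 30 to 40 mm above the bed, the same for both, different each time and not reported; find it by touch or sight. They do not move.
- rest_right (a point): Foot of the right steel rest on the bed, (bed) 0, -65, 0; the same as the left one.
- bridge (a point): Middle of the blue bridge bar, (bed) 88, 0, 112: x 78 to 98, z 100 to 125, the whole width, on posts at y -77 and +77. It overhangs the rests, so a gripper pointing straight down cannot reach them: come with the tool normal to the bed.
- rail (a point): Middle of the gauge head's steel guide rail, (bed) x 18 to 25, y 55 to 75, z 80 to 125, held by a bracket (y 54 to 76, z 104 to 121) from the bridge. Head (x -10 to 18, y 52 to 78) and foot hang in front of it, over the left rest. The foot's underside is at (bed) z 84 minus joint gauge_head: slip the bar in under it from downhill, over the lips.
- gauge_head (a joint): Slide of the black gauge head with the red cap, m; 0 = fully raised, grows to 0.060 as it is pushed down normal to the bed (along the bed's -z). Stiff: it needs about 9 N while it moves (a standing finger feels less) and stays where it is left, also against the foot's spring. Starts raised, 0 to 0.008.
- gauge_foot (a joint): Spring travel of the brass foot (17 mm round) under the head, m; 0 = free (hanging out), grows as the foot is pressed into the head, 0.012 = hard stop. Spring 600 N/m: half compressed, 0.006, takes 3.6 N, on top of the 9 N that move the head.
- cap_top (a point): Middle of the top of the red round cap (26 mm across) on the gauge head, at x = 0, y = 65 mm of the bed; z = 145 mm minus the value of joint gauge_head. Push here along the bed's -z, with closed fingers.
- pump_bottle: Pump bottle 48x75x187 mm, bystander, back left; origin at its foot.
- carton: Small carton 35x92x71 mm, bystander, back right; origin at its foot.
- alcohol_bottle: Small white bottle with blue cap, 41x41x92 mm, bystander, right; origin at its foot.
- gauze_pack: White gauze packet 59x83x12 mm, bystander, front right; origin at its underside.
- tape_roll: White tape roll 50x50x26 mm, bystander, front left; origin at its underside.
- pen: Blue and white pen 143 mm long, bystander, left; origin at its underside.

How it is judged:
By the outcome, as a careful person would: the job done as asked, in the order asked, and still so for the second after the job is handed in, with the robot touching nothing.
It also fails if it takes over 51 s, if anything falls off the work surface, if the arm or the gripper's body presses on something with over 40 N, if the wrist force passes 120 N, or if a joint passes its speed limit or range.

ROBOT

A 6-joint arm with a two-finger parallel gripper is mounted at the origin on a cart in front of the work surface, level with it; the furniture and walls round the work are solid. World frame = base frame: x ahead of the robot, y to its left, z up, the work surface at z = 0. Lengths are in m, angles in rad, forces in N, time in s.
With the tool pointing down it reaches from about 0.275 to 0.725 m from the base axis. Payload 5.6 kg.
Tool frame: the origin (TCP) lies on the centre line of the jaws, within the pads' length; the fingertips stand r.tcp_to_tips ahead of it and the grasp point (between the pads) lies 11 mm behind it (r.tcp_to_tips is the distance from the TCP to the fingertips, in m); z points along the fingers, y is the line along which they close (so a half turn about z gives the same grasp; the last joint's range is limited). The gripper opens to 85 mm and grips with 20 to 120 N. Pads are 22 mm wide; open, the fingers measure 114 mm over their backs; the gripper's body (76 mm by 85 mm) begins 54 mm behind the grasp point. The pads swing forward as they close: fully open they stand 13 mm farther back than shut.
Start: joints at [1.573, 0.255, 0.108, 0, -1.424, -0.285], TCP at [0.153, 0.528, 0.239] pointing down, gripper open.
Joint ranges: [-2.95, 2.95], [-1.21, 1.97], [-1.09, 1.5], [-2.87, 1.71], [-2.94, -0.07], [-3.05, 3.05]. Speed limits (rad/s): [2.57, 2.57, 3.14, 3.14, 3.14, 3.14].

INTERFACE

Orientations are given as a 3x3 rotation matrix whose columns are the frame's x, y, z axes.
In Python, from station import r gives the robot as it stands. Calls block until the motion is done:
- r.move_pose(position, orientation): joint-space move of the TCP to a pose.
- r.servo_line(position, frame=None, max_speed=0.15, stop_force=None): straight line of the TCP; frame=None keeps the orientation; max_speed is the mean speed in m/s. With stop_force (N) it stops when the force on the tool has changed by that much, and returns True; else False.
- r.goto_joints(angles): joint-space move.
- r.gripper_to(opening, grip_force=None): finger opening in m; grip_force is the grip in N (None keeps the last); returns when the fingers have stopped.
- r.sleep(seconds).
- r.inverse_kinematics(position, orientation): joint angles nearest the present ones, or None.
- r.read_camera(name): name is "scene" or "side" or "wrist"; returns a dict with "frame" (384x512x3 uint8, blue, green, red), "z_map" (384x512 float32, m along the optical axis (not along the pixel's ray), 0 where there is no reading), "fx", "fy", "cx", "cy" (pixels), "rvec" (rotation vector, rad) and "tvec" (3), from world to camera coordinates, as OpenCV has them. Camera axes: x right, y down, z forward; pixel columns grow to the right and rows downward; lengths in m; the calibration is good to about 2 mm. A picture is of the moment at which its call begins.
A pose or a line that the arm cannot do raises r.Unreachable and nothing moves.
- r.hand_in(): hands the job in; it is judged then, once.
Readings, each from a call of its own:
- r.read_time(): time.
- r.read_joint_pos(): joint angles.
- r.read_dq(): joint speeds.
- r.read_tau(): joint torques, N m.
- r.read_eef_pos(): TCP position.
- r.read_ee_rot(): TCP orientation.
- r.read_contact_force(): force on the tool from outside, world axes, zero at the start.
- r.read_moment(): the same for the moment, N m.
- r.read_grip_width(): finger opening in m.
- r.read_finger_force(): force on a finger pad.
Only numpy, scipy, OpenCV 4.12 (cv2) and the standard library are available. Lean on these libraries where they do the work, as an engineer would, in place of code of your own. Each camera call takes 0.05 s, during which the arm holds its last target. There are 200 camera calls.

## Working session

There is one attempt and no reset: what is moved stays moved. The work goes in short steps, each a Python script; the robot and the scene stay as the last script left them, time stands still between calls to the robot, and variables do not carry over. Pictures are saved under pics/ and viewed, at most 10 in all, crops included, and the job is handed in when it is done.

```bash
ls; mkdir -p pics
python3 - <<'E'
from station import r
import cv2,numpy as np
ims=[]
for n in("scene","side"):
    c=r.read_camera(n); np.savez(f'pics/{n}0.npz',**c); cv2.imwrite(f'pics/{n}0.png',c['frame'])
    R=cv2.Rodrigues(np.array(c['rvec']))[0]; print(n,c['fx'],c['cx'],c['cy'],(-R.T@np.array(c['tvec']).ravel()).round(3),R[2].round(2))
    ims.append(c['frame'])
print(r.tcp_to_tips,r.read_time())
E
```

```text
pics
scene 449.89379347678863 255.95137442359672 191.19222839110876 [-0.045 -0.177  1.015] [ 0.56  0.29 -0.77]
side 412.12215020376533 255.39131398003178 199.26478622459166 [0.329 0.859 0.618] [ 0.29 -0.8  -0.53]
0.008 0.1
```

View pics/scene0.png

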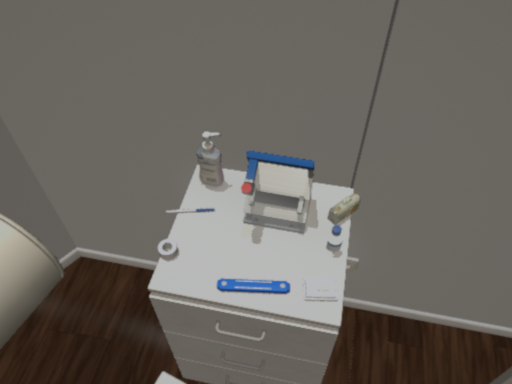

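View pics/side0.png

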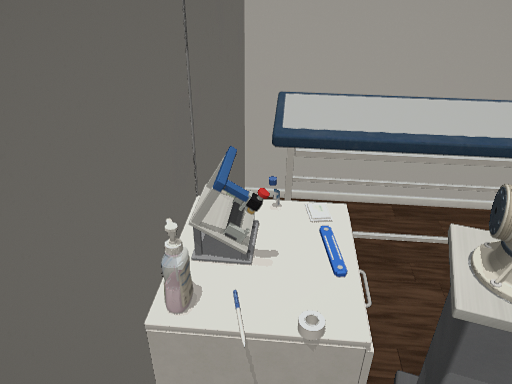

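```bash
cat > h.py <<'E'
import cv2,numpy as np
def cloud(c):
    z=c['z_map'];v,u=np.indices(z.shape)
    P=np.dstack([(u-c['cx'])/c['fx']*z,(v-c['cy'])/c['fy']*z,z])
    R=cv2.Rodrigues(np.array(c['rvec'],float))[0]
    return (P-np.array(c['tvec'],float).ravel())@R
def masks(c):
    h=cv2.cvtColor(c['frame'],cv2.COLOR_BGR2HSV);H,S,V=cv2.split(h);ok=c['z_map']>0
    return dict(blue=(H>100)&(H<128)&(S>120)&(V>50)&ok,red=((H<8)|(H>172))&(S>140)&(V>80)&ok)
E
python3 - <<'E'
from h import *
from collections import Counter
for n in("scene","side"):
    c=dict(np.load(f'pics/{n}0.npz'));W=cloud(c);m=masks(c)
    print(n)
    for col in m:
        k,l,s,_=cv2.connectedComponentsWithStats(m[col].astype(np.uint8))
        for i in range(1,k):
            if s[i,4]<25: continue
            p=W[l==i]
            if p[:,0].max()>1 or p[:,2].mean()<-.02: continue
            rc=cv2.minAreaRect(p[:,:2].astype(np.float32)*1000)
            print(col,s[i],'med',np.median(p,0).round(3),'z5-95',np.percentile(p[:,2],[5,50,95]).round(3),'rect',np.round(rc[0]),np.round(rc[1]),round(rc[2],1), 'pca',np.round(np.linalg.svd(p-p.mean(0),full_matrices=False)[2][0],3))
    # bed-edge cloud between: height image summary
E
```

```text
scene
blue [247 151  67  28 695] med [0.652 0.141 0.211] z5-95 [0.186 0.211 0.217] rect [652. 118.] [ 59. 162.] 24.8 pca [ 0.357 -0.929  0.092]
blue [217 279  72  14 591] med [0.413 0.072 0.014] z5-95 [0.01  0.014 0.017] rect [415.  74.] [ 32. 175.] 24.8 pca [ 0.408 -0.913  0.001]
red [243 184   8   4  25] med [0.563 0.164 0.187] z5-95 [0.185 0.187 0.19 ] rect [565. 164.] [ 9. 17.] 26.6 pca [-0.366  0.924 -0.107]
side
blue [213 146  36  55 711] med [0.646 0.179 0.207] z5-95 [0.176 0.207 0.215] rect [652. 121.] [ 71. 170.] 21.2 pca [-0.405  0.9   -0.159]
blue [269 176   7   9  54] med [ 0.613 -0.052  0.089] z5-95 [0.078 0.089 0.092] rect [614. -59.] [16. 27.] 19.4 pca [-0.358  0.769 -0.53 ]
blue [320 226  27  51 490] med [0.413 0.098 0.013] z5-95 [0.007 0.013 0.015] rect [418.  77.] [ 29. 181.] 24.3 pca [-0.413  0.911 -0.006]
red [258 188  12  11  94] med [0.562 0.171 0.184] z5-95 [0.177 0.184 0.189] rect [562. 166.] [24. 21.] 68.8 pca [-0.192  0.954 -0.232]
```

```bash
cat >> h.py <<'E'
def bedR(yaw):
    c,s=np.cos(yaw),np.sin(yaw);u=np.array([c,s,0]);Z=np.array([0,0,1.]);k=np.pi/6
    return np.c_[np.cos(k)*u+np.sin(k)*Z,[-s,c,0],-np.sin(k)*u+np.cos(k)*Z]
FLIP=np.diag([-1,-1,1.])
def toolR(B): # tool x=by, y=bx, z=-bz
    return np.c_[B[:,1],B[:,0],-B[:,2]]
E
python3 - <<'E'
from station import r
from h import *
y=np.radians(23.5);B=bedR(y);o=np.array([.645,.125,.06])
R=toolR(B);p=o+B@[-.03,-.0,.26]
for Q in(R,R@FLIP):
    for q in (p,o+B@[-.002,-.025,.04]): print(r.inverse_kinematics(q,Q))
d=np.c_[[-np.sin(y),np.cos(y),0],[np.cos(y),np.sin(y),0],[0,0,-1]]
for Q in(d,d@FLIP): print(r.inverse_kinematics([.416,.0755,.011],Q))
a=r.inverse_kinematics(p,R); b=r.inverse_kinematics(p,R@FLIP)
use=R if a is not None and abs(a[5])<abs(b[5] if b is not None else 9) else R@FLIP
r.move_pose(p,use)
c=r.read_camera("wrist");np.savez('pics/w1.npz',**c);cv2.imwrite('pics/w1.png',c['frame'])
Rc=cv2.Rodrigues(np.array(c['rvec']))[0]; print(r.read_time(),c['fx'],(B.T@(-Rc.T@np.array(c['tvec']).ravel()-o)).round(3),(Rc@B).round(2))
E
```

```text
None
None
[ 0.44873357 -0.1722591  -0.39444135  0.02624602 -0.82550928 -0.05121824]
[ 0.38030623  0.26172329 -0.39924901 -0.03957493 -0.38669162  0.06250495]
[ 0.55337108  0.22733716 -0.58305407  0.         -0.7604051   2.99837395]
[ 0.55337108  0.22733716 -0.58305407  0.         -0.7604051  -0.14321871]
2.2333 267.84347890583706 [-0.031 -0.066  0.394] [[-1.    0.    0.  ]
 [ 0.    0.96  0.26]
 [-0.    0.26 -0.96]]
```

View pics/w1.png

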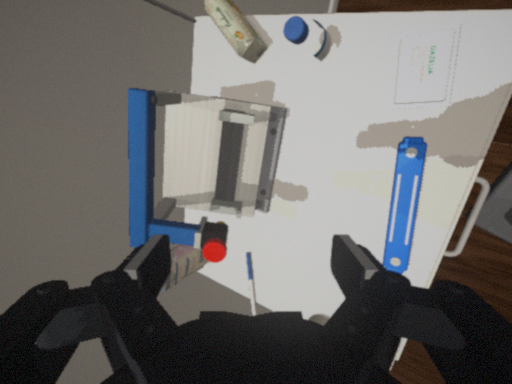

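```bash
python3 - <<'E'
from h import *
c=dict(np.load('pics/w1.npz'));W=cloud(c);m=masks(c)
B=bedR(np.radians(23.5));o=np.array([.645,.125,.06])
P=(W-o)@B*1000
np.set_printoptions(suppress=True,linewidth=170)
v,u=np.indices(m['blue'].shape)
s=m['blue']&(u<165)&(u>120)&(v<250)
b=P[s&(abs(P[...,2]-np.median(P[s][:,2]))<6)]
print('bridge top',b.min(0).round(1),b.max(0).round(1),np.median(b,0).round(1))
for row in (100,130,160,190,215): # edges in x of the bridge's top and at rows
    q=P[row,s[row]];print(row,q[0].round(1),q[len(q)//2].round(1),q[-1].round(1))
print('red',[f(P[m['red']&(u<240)],axis=0).round(1) for f in(np.min,np.median,np.max)], m['red'].sum())
# rows along bed and rests
for row in (118,150,180,207): print('row',row,[(k,*P[row,k].round(0)) for k in range(205,292,5)])
bx=r=P[150,246:260];
# bed-plate region
cand=(u>245)&(u<268)&(v>125)&(v<190)&(c['z_map']>0)
q=P[cand];q=q[abs(q[:,2]-np.median(q[:,2]))<5];A=np.c_[q[:,:2],np.ones(len(q))];print('plane',np.linalg.lstsq(A,q[:,2],rcond=None)[0].round(4))
E
python3 -c "
import cv2
i=cv2.imread('pics/w1.png')[80:270,120:300];cv2.imwrite('pics/w1c.png',cv2.resize(i,None,fx=3.1,fy=3.1,interpolation=cv2.INTER_CUBIC))"
```

```text
bridge top [ 63.8 -94.5 119.3] [102.4  69.  131.3] [ 82.5 -25.3 126.1]
100 [ 82.2 -84.9 130.3] [ 71.7 -84.8 131.1] [ 64.7 -85.1 127.3]
130 [ 87.6 -57.6 127.7] [ 77.5 -57.6 128.7] [ 69.2 -57.6 127.9]
160 [ 90.5 -28.4 126.8] [ 82.1 -28.2 125.4] [ 73.2 -28.2 125.2]
190 [ 96.3   3.7 122.2] [ 85.3   3.3 123.5] [ 77.7   5.9 113.6]
215 [100.6  32.1 120.3] [ 88.6  32.  120.5] [ 82.6  37.4 105.4]
red [array([ -4.1,  53.7, -77.3]), array([  7.8,  64.6, 138.5]), array([ 61.6, 190. , 141. ])] 438
row 118 [(205, np.float64(33.0), np.float64(-70.0), np.float64(5.0)), (210, np.float64(26.0), np.float64(-70.0), np.float64(3.0)), (215, np.float64(19.0), np.float64(-70.0), np.float64(5.0)), (220, np.float64(8.0), np.float64(-70.0), np.float64(37.0)), (225, np.float64(2.0), np.float64(-70.0), np.float64(37.0)), (230, np.float64(-5.0), np.float64(-70.0), np.float64(36.0)), (235, np.float64(-11.0), np.float64(-70.0), np.float64(38.0)), (240, np.float64(-17.0), np.float64(-70.0), np.float64(37.0)), (245, np.float64(-24.0), np.float64(-70.0), np.float64(35.0)), (250, np.float64(-30.0), np.float64(-69.0), n
[... 3234 characters left out ...]
0), np.float64(55.0), np.float64(23.0)), (245, np.float64(-22.0), np.float64(64.0), np.float64(-5.0)), (250, np.float64(-30.0), np.float64(64.0), np.float64(-4.0)), (255, np.float64(-38.0), np.float64(67.0), np.float64(-14.0)), (260, np.float64(-47.0), np.float64(73.0), np.float64(-33.0)), (265, np.float64(-55.0), np.float64(71.0), np.float64(-28.0)), (270, np.float64(-63.0), np.float64(73.0), np.float64(-33.0)), (275, np.float64(-71.0), np.float64(72.0), np.float64(-29.0)), (280, np.float64(-79.0), np.float64(70.0), np.float64(-24.0)), (285, np.float64(-87.0), np.float64(69.0), np.float64(-21.0)), (290, np.float64(-94.0), np.float64(68.0), np.float64(-16.0))]
plane [ 0.0007 -0.0808 -0.54  ]
```

View pics/w1c.png

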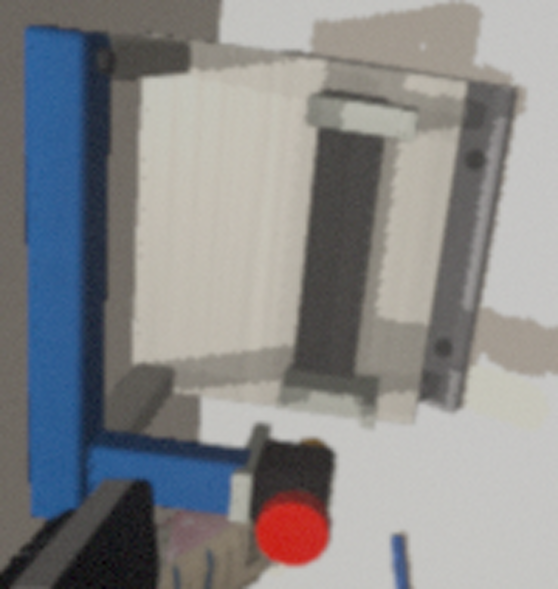

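Run:
```python
from h import *
c=dict(np.load('pics/w1.npz'));W=cloud(c);m=masks(c)
np.set_printoptions(suppress=True,linewidth=170)
v,u=np.indices(m['blue'].shape)
s=m['blue']&(u<165)&(u>120)&(v<250)
yaw=13.1
for it in range(3):
    B=bedR(np.radians(yaw));o=np.array([.645,.125,.06]);P=(W-o)@B*1000
    t=s&(abs(P[...,2]-np.median(P[s][:,2]))<4)
    E=np.array([P[k,np.where(t[k])[0][i]] for k in range(95,212,3) if t[k].sum()>8 for i in (0,)])
    E2=np.array([P[k,np.where(t[k])[0][-1]] for k in range(95,212,3) if t[k].sum()>8])
    sl=[np.polyfit(e[:,1],e[:,0],1) for e in(E,E2)]; print(yaw,sl)
    yaw-=np.degrees(np.mean([q[0] for q in sl])/.866)*.9
print('bridge x edges -> x0',E[:,0].mean()-98,E2[:,0].mean()-78,'top z',np.median(P[t][:,2]),'y range',P[t][:,1].min(),P[t][:,1].max())
rd=P[m['red']&(u<240)];rd=rd[(rd[:,2]>100)];k=rd[rd[:,2]>np.median(rd[:,2])-3]
print('red',k.min(0),k.max(0),np.median(k,0),len(k))
def med(mask,n): 
    q=P[mask];z=np.median(q[:,2]);q=q[abs(q[:,2]-z)<4];A=np.c_[q[:,:2],np.ones(len(q))];print(n,np.median(q,0).round(1),q.min(0).round(1),q.max(0).round(1),'plane',np.linalg.lstsq(A,q[:,2],rcond=None)[0].round(4),len(q))
zz=c['z_map']>0
med((u>248)&(u<262)&(v>125)&(v<190)&zz,'plate')
Z=P[...,2];
for sgn in(-1,1):
    a=zz&(abs(P[...,1]-sgn*65)<14)&(abs(P[...,0])<45)&(Z>18)&(Z<60); med(a,f'rest{sgn}')
    hi=P[a];z=np.median(hi[:,2]);hi=hi[hi[:,2]>z+5];print('lip',hi.mean(0).round(1),len(hi), hi[:,2].round(0)[:20])
# lower edge of the plate
for k in range(120,205,15):
    q=P[k,240:300];i=np.where(abs(q[:,2]-np.median(P[k,248:256,2]))<4)[0];print('edge',k,q[i[-1]].round(1))
# bar in wrist view
q=m['blue']&(u>375)&(u<435)&(v>120);p=W[q];rc=cv2.minAreaRect(p[:,:2].astype(np.float32)*1000);print('bar',rc,np.median(p[:,2]))
```

```text
13.1 [array([-0.01160961, 94.99683279]), array([-0.01809174, 77.04000946])]
13.984287406110745 [array([ 0.00175269, 94.99514672]), array([-0.00458883, 77.04651692])]
14.06872676320345 [array([ 0.0030286 , 94.99520555]), array([-0.00331268, 77.04647885])]
bridge x edges -> x0 -3.1017453425694583 -0.8401301516277044 top z 124.07553483370336 y range -93.51534841558455 75.00139839114257
red [-12.74028167  42.85628487 140.52004704] [ 11.75021781  67.09437892 145.36391358] [ -0.97414591  53.95610064 143.55663268] 400
plate [-34.5 -22.1  -0.8] [-46.2 -65.1  -3.2] [-20.   30.3   1.5] plane [ 0.0091  0.0022 -0.4135] 780
rest-1 [  1.4 -73.6  30.5] [-18.2 -79.   27.5] [ 20.4 -67.7  32.5] plane [ 0.0006 -0.0101 29.6887] 269
lip [-21.8 -73.5  39.4] 51 [40. 39. 38. 39. 39. 39. 41. 39. 40. 39. 40. 41. 38. 40. 40. 40. 39. 40. 39. 39.]
rest1 [ 0.8 56.3 30.5] [-18.1  51.   28.2] [20.4 62.6 32.2] plane [-0.0054  0.0113 29.8271] 180
lip [-21.6  56.4  39.5] 32 [41. 39. 39. 40. 40. 40. 40. 38. 41. 40. 40. 39. 39. 39. 40. 40. 40. 40. 40. 39.]
edge 120 [-25.1 -74.9  39.9]
edge 135 [-45.8 -53.6  -1.7]
edge 150 [-45.  -31.8  -1.2]
edge 165 [-45.5  -9.4  -0.8]
edge 180 [-46.2  14.1  -1.2]
edge 195 [-45.3  38.6  -1.1]
bar ((418.3407897949219, 71.0796127319336), (28.302846908569336, 177.17401123046875), 24.116769790649414) 0.012658765059861127
```

```bash
cat >> h.py <<'E'
YAW=np.radians(14.06);BED=bedR(YAW);O=np.array([.645,.125,.06])+BED@np.array([-1.3,-8.9,-.85])*1e-3
RT=toolR(BED)@FLIP
def bp(x,y,z): return O+BED@(np.array([x,y,z])*1e-3)
def down(y): return np.c_[[np.sin(y),-np.cos(y),0],[-np.cos(y),-np.sin(y),0],[0,0,-1]]
E
python3 - <<'E'
from station import r
from h import *
y=np.radians(24.4);l=np.array([-np.sin(y),np.cos(y),0]);
p=np.array([.417,.074,.13])-.025*l
r.gripper_to(.06)
r.move_pose(p,down(y));r.sleep(.2)
c=r.read_camera("wrist");cv2.imwrite('pics/w2.png',c['frame']);np.savez('pics/w2.npz',**c)
W=cloud(c);m=masks(c)['blue']&(abs(W[...,2]-.010)<.014)&(abs(W[...,0]-.417)<.1)
m=cv2.morphologyEx(m.astype(np.uint8),cv2.MORPH_CLOSE,np.ones((9,9)))>0
m&=c['z_map']>0
q=W[m];print(np.percentile(q[:,2],[5,50,95]).round(4));q=q[q[:,2]>.008]
print(cv2.minAreaRect(q[:,:2].astype(np.float32)*1000),len(q),r.read_time(),r.read_eef_pos(),r.read_contact_force())
E
```

```text
[0.0116 0.0128 0.0139]
((418.23553466796875, 71.66460418701172), (28.001869201660156, 176.4178466796875), 24.006336212158203) 4507 3.525 [0.42783199 0.05126674 0.13132499] [-0.77648428 -0.26332999  0.97890975]
```

View pics/w2.png

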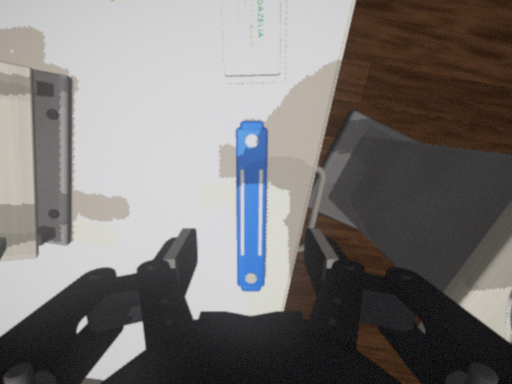

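Run:
```python
from station import r
from h import *
np.set_printoptions(suppress=True,precision=4)
y=np.radians(24.0);l=np.array([-np.sin(y),np.cos(y),0])
p=np.array([.4182,.0717,.05])-.025*l
r.servo_line(p,down(y))
p[2]=.0115; print(r.servo_line(p,max_speed=.05,stop_force=6))
r.gripper_to(.0,40); e=r.read_eef_pos();print(e,r.read_grip_width(),r.read_finger_force(),r.read_contact_force())
p=e.copy() if hasattr(e,'copy') else np.array(e);p[2]=.12;r.servo_line(p)
print(r.inverse_kinematics(bp(-90,-25,75),RT))
r.move_pose(bp(-90,-25,75),RT);r.sleep(.3)
e=r.read_eef_pos();print('bed pos',(BED.T@(e-O)*1000),r.read_grip_width(),r.read_finger_force(),r.read_time(),r.read_contact_force())
for n in('scene','side'):
    c=r.read_camera(n);np.savez(f'pics/{n}2.npz',**c);W=(cloud(c)-O)@BED*1000
    m=masks(c)['blue']&(W[...,0]<-40)&(W[...,0]>-140)&(W[...,2]>30)&(W[...,2]<110)
    q=W[m]
    if len(q)>20:print(n,len(q),q.min(0),q.max(0),cv2.minAreaRect(q[:,:2].astype(np.float32)),np.median(q,0))
```

```text
False
[0.4288 0.049  0.012 ] 0.028592976565643365 39.985692501068115 [-0.7003 -0.0193  4.025 ]
NoneTraceback (most recent call last):
  File "<stdin>", line 11, in <module>
station.Unreachable: the arm cannot take that pose within its joint ranges
```

Run:
```python
from station import r
from h import *
np.set_printoptions(suppress=True,precision=2)
for z in(50,60,75,100,140,180):
    print(z,[(x,r.inverse_kinematics(bp(x,-25,z),RT) is not None) for x in(-90,-75,-65,-55,-40,-20,0)])
print(r.inverse_kinematics(bp(-60,-25,100),RT),r.inverse_kinematics(bp(0,65,150),RT),r.inverse_kinematics(bp(0,65,100),RT))
```

```text
50 [(-90, False), (-75, False), (-65, False), (-55, False), (-40, True), (-20, True), (0, True)]
60 [(-90, False), (-75, False), (-65, False), (-55, True), (-40, True), (-20, True), (0, True)]
75 [(-90, False), (-75, True), (-65, True), (-55, True), (-40, True), (-20, True), (0, True)]
100 [(-90, True), (-75, True), (-65, True), (-55, True), (-40, True), (-20, True), (0, True)]
140 [(-90, True), (-75, True), (-65, True), (-55, True), (-40, True), (-20, True), (0, True)]
180 [(-90, True), (-75, True), (-65, True), (-55, True), (-40, True), (-20, True), (0, True)]
[ 0.45  0.06 -0.73  0.37 -0.28 -0.53] [ 0.66  0.02 -0.57  0.41 -0.53 -0.72] [ 0.62  0.11 -0.62  0.5  -0.39 -0.79]
```

Run:
```python
from station import r
from h import *
np.set_printoptions(suppress=True,precision=3)
e=np.array(r.read_eef_pos());print(e,r.read_grip_width())
r.move_pose(bp(-75,-25,100),RT)
r.servo_line(bp(-50,-25,62));r.sleep(.2)
e=r.read_eef_pos();print('bed pos',(BED.T@(e-O)*1000),(r.read_ee_rot()-RT).round(3).tolist(),r.read_grip_width(),r.read_time(),r.read_contact_force())
for n in('scene','side','wrist'):
    c=r.read_camera(n);np.savez(f'pics/{n}2.npz',**c);cv2.imwrite(f'pics/{n}2.png',c['frame']);W=(cloud(c)-O)@BED*1000
    m=masks(c)['blue']&(W[...,0]<-10)&(W[...,0]>-100)&(W[...,2]>30)&(W[...,2]<90)&(abs(W[...,1])<120)
    q=W[m]
    if len(q)>20:print(n,len(q),q.min(0),q.max(0),cv2.minAreaRect(q[:,:2].astype(np.float32)),np.median(q,0))
```

```text
[0.428 0.049 0.119] 0.028598121570971264
bed pos [-49.885 -24.978  62.455] [[-0.0, 0.0, 0.0], [-0.0, 0.0, 0.0], [-0.0, -0.0, 0.0]] 0.028565424684320304 7.8333 [-1.458 -1.17  -1.464]
scene 70 [-63.252 -85.512  60.35 ] [-37.468 -55.594  68.927] ((-50.360450744628906, -70.61624145507812), (29.887149810791016, 25.763378143310547), 89.46562957763672) [-53.098 -72.883  65.524]
side 409 [-64.129 -83.976  52.34 ] [-34.187  94.051  87.409] ((-49.028175354003906, 5.0286865234375), (178.19874572753906, 29.31311798095703), 88.9760513305664) [-47.958  39.909  63.676]
wrist 8062 [-65.692 -89.421  59.131] [-35.684  18.273  67.05 ] ((-50.63059997558594, -35.590415954589844), (29.88800811767578, 107.69539642333984), 0.27517393231391907) [-50.563 -47.137  63.504]
```

View pics/wrist2.png

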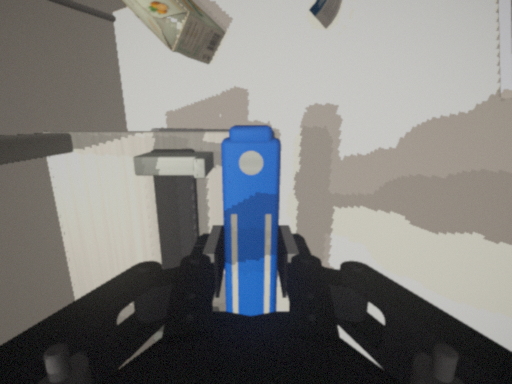

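Run:
```python
from station import r
from h import *
np.set_printoptions(suppress=True,precision=2)
c=dict(np.load('pics/wrist2.npz'));P=(cloud(c)-O)@BED*1000
a=(c['z_map']>0)&(abs(P[...,1]+65)<14)&(P[...,0]>-30)&(P[...,0]<40)&(P[...,2]>24)&(P[...,2]<50);q=P[a];t=q[q[:,2]<35.5];h=q[q[:,2]>36]
print('rest',np.median(t,0),np.percentile(t,[2,98],axis=0),'lip',np.median(h,0),np.percentile(h,[2,98],axis=0),len(t),len(h))
def show(s):
    r.sleep(.15);e=r.read_eef_pos();print(s,BED.T@(e-O)*1000,'F',BED.T@r.read_contact_force(),'M',BED.T@r.read_moment(),r.read_time())
r.servo_line(bp(1,-25,62),max_speed=.06);show('in')
print(r.servo_line(bp(1,-25,36),max_speed=.02,stop_force=4));show('down')
c=r.read_camera('side');cv2.imwrite('pics/s3.png',c['frame'][130:290,170:370].repeat(3,0).repeat(3,1))
```

```text
rest [  1.92 -66.01  31.22] [[-23.89 -71.    25.75]
 [ 20.79 -59.67  32.77]] lip [-20.82 -65.58  40.12] [[-23.96 -70.93  36.42]
 [-17.17 -59.7   41.31]] 1266 256
in [  0.44 -25.13  61.98] F [-1.13 -0.73 -1.62] M [-0.02  1.76  0.04] 9.1333
True
down [  0.9  -25.11  44.22] F [0.64 0.24 6.05] M [0.12 1.24 0.03] 10.1583
```

View pics/s3.png

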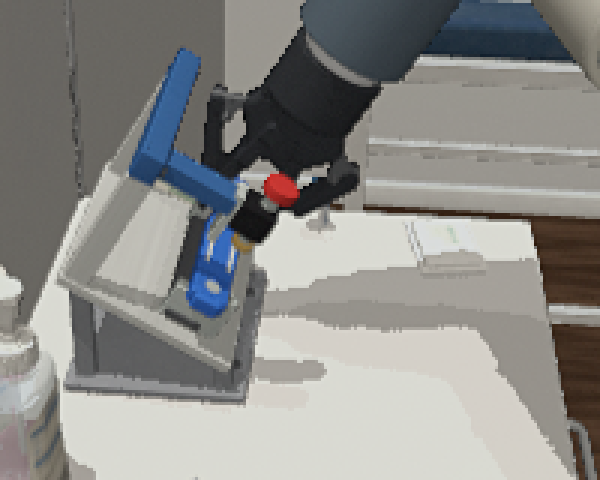

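Run:
```python
from station import r
from h import *
np.set_printoptions(suppress=True,precision=2)
def show(s):
    r.sleep(.15);e=r.read_eef_pos();print(s,BED.T@(e-O)*1000,'F',BED.T@r.read_contact_force(),'M',BED.T@r.read_moment(),r.read_time())
print(r.servo_line(bp(-8,-25,44.2),max_speed=.015,stop_force=8));show('lip')
r.gripper_to(.036);show('slack')
r.gripper_to(.06);show('open')
e=BED.T@(r.read_eef_pos()-O)*1000
r.servo_line(bp(e[0],-25,100),max_speed=.1);show('up')
c=r.read_camera('wrist');np.savez('pics/w4.npz',**c);cv2.imwrite('pics/w4.png',c['frame'])
P=(cloud(c)-O)@BED*1000
m=masks(c)['blue']&(abs(P[...,0])<40)&(P[...,2]>25)&(P[...,2]<60)&(abs(P[...,1])<120);q=P[m]
print(cv2.minAreaRect(q[:,:2].astype(np.float32)),np.percentile(q,[1,50,99],axis=0))
t=q[q[:,2]>np.median(q[:,2])-4];A=np.c_[t[:,:2],np.ones(len(t))];print(np.linalg.lstsq(A,t[:,2],rcond=None)[0])
```

```text
True
lip [ -0.85 -24.76  44.27] F [0.27 0.27 1.16] M [-0.03  1.09  0.03] 10.6667
slack [ -1.04 -24.86  44.3 ] F [ 0.07 -0.    0.1 ] M [-0.05  1.55 -0.04] 11.0583
open [ -0.65 -24.79  44.47] F [-0.61  0.06 -0.18] M [-0.01  1.52 -0.  ] 11.5667
up [ -1.34 -25.07  99.26] F [-0.41  0.17  0.11] M [0.01 1.48 0.  ] 12.425
((-1.5999126434326172, -12.53021240234375), (29.70594024658203, 153.4182891845703), 0.27150529623031616) [[-15.91 -87.89  43.02]
 [ -1.89 -27.68  45.21]
 [ 12.68  60.39  46.72]]
[-0.01  0.   45.18]
```

View pics/w4.png

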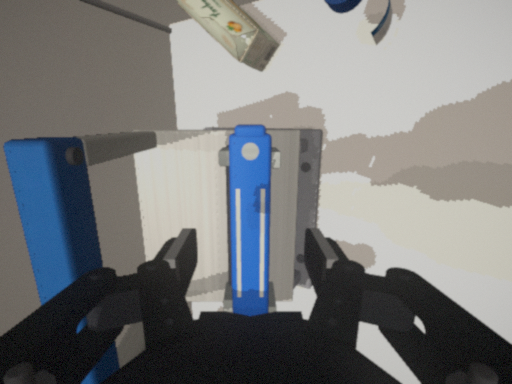

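Run:
```python
from station import r
from h import *
np.set_printoptions(suppress=True,precision=2)
def show(s):
    r.sleep(.15);e=r.read_eef_pos();print(s,BED.T@(e-O)*1000,'F',BED.T@r.read_contact_force(),'M',BED.T@r.read_moment(),r.read_time())
r.gripper_to(.044)
r.servo_line(bp(-1.6,-25,47),max_speed=.08);show('dn')
print(r.servo_line(bp(-15,-25,47),max_speed=.015,stop_force=7));show('push')
r.servo_line(bp(-1.6,-25,47),max_speed=.05)
r.servo_line(bp(-1.6,-25,100),max_speed=.1);r.sleep(.2)
c=r.read_camera('wrist');np.savez('pics/w5.npz',**c);cv2.imwrite('pics/w5.png',c['frame'][110:320,190:330].repeat(4,1).repeat(2,0))
P=(cloud(c)-O)@BED*1000
m=masks(c)['blue']&(abs(P[...,0])<40)&(P[...,2]>25)&(P[...,2]<60)&(abs(P[...,1])<120);q=P[m]
print(cv2.minAreaRect(q[:,:2].astype(np.float32)),np.percentile(q,[1,50,99],axis=0))
a=(c['z_map']>0)&~m&(abs(P[...,1]+65)<7)&(P[...,0]<-12)&(P[...,0]>-30)&(P[...,2]>36)&(P[...,2]<46)
print('lip x',np.percentile(P[a],[2,50,98],axis=0),a.sum())
```

```text
dn [ -0.99 -24.92  47.56] F [ 0.08 -0.04  0.46] M [ 0.01  1.51 -0.  ] 13.7417
True
push [ -7.95 -24.82  47.43] F [ 2.48 -1.04 -0.06] M [-0.31  0.7  -0.03] 14.5083
((-1.5850744247436523, -12.81329345703125), (29.73430824279785, 152.78929138183594), 0.22373373806476593) [[-15.98 -87.88  42.96]
 [ -1.87 -27.61  45.22]
 [ 12.71  60.48  46.68]]
lip x [[-23.69 -70.96  38.64]
 [-20.11 -65.32  40.3 ]
 [-16.33 -59.46  43.16]] 172
```

Run:
```python
from station import r
from h import *
np.set_printoptions(suppress=True,precision=2)
def show(s,d=.15):
    r.sleep(d);e=BED.T@(r.read_eef_pos()-O)*1000;print(s,e,'F',BED.T@r.read_contact_force(),r.read_time());return e
r.gripper_to(0,30);show('closed')
r.servo_line(bp(-2,-25,64),max_speed=.1)
print(r.servo_line(bp(-2,-25,46),max_speed=.015,stop_force=3));zb=show('bar',0)[2];zb2=show('bar')[2]
r.servo_line(bp(-2,-25,180),max_speed=.15)
r.servo_line(bp(0,65,180),max_speed=.12)
r.servo_line(bp(0,65,162),max_speed=.08)
print(r.servo_line(bp(0,65,145),max_speed=.015,stop_force=4));zc=show('cap',0)[2];show('cap')
print('zb',zb,zb2,'zc',zc,'h at foot contact', zc-zb-61)
c=r.read_camera('side');cv2.imwrite('pics/s6.png',c['frame'][130:290,170:370].repeat(3,0).repeat(3,1))
```

```text
closed [ -1.58 -24.98 100.02] F [-0.67 -0.    0.06] 16.375
True
bar [ -2.05 -25.01  54.3 ] F [-0.41  0.15  4.95] 17.6083
bar [ -2.06 -25.01  54.28] F [0.13 1.32 4.67] 17.7583
True
cap [ -0.3   64.96 152.68] F [0.71 0.32 0.97] 20.7083
cap [ -0.67  64.87 152.7 ] F [0.19 0.7  0.99] 20.8583
zb 54.29986617852816 54.28141714822856 zc 152.68000189893291 h at foot contact 37.38013572040475
```

View pics/s6.png

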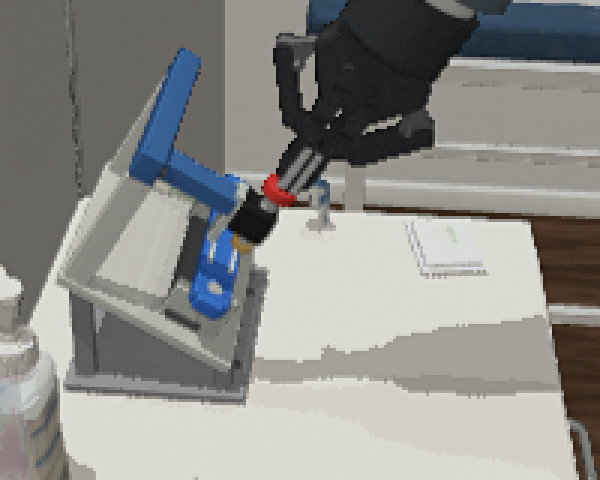

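Run:
```python
from station import r
from h import *
np.set_printoptions(suppress=True,precision=2)
def show(s,d=0):
    if d:r.sleep(d)
    e=BED.T@(r.read_eef_pos()-O)*1000;print(s,e,'F',BED.T@r.read_contact_force(),r.read_time());return e
for z in(140,124,119,115.5,113.5):
    print(r.servo_line(bp(0,65,z),max_speed=.012 if z<120 else .025,stop_force=25));show(z)
show('rest',.2)
```

```text
False
140 [ -0.63  64.83 139.91] F [-2.15  1.32  3.7 ] 21.5667
False
124 [ -0.6   64.84 123.86] F [-3.57  0.5   4.26] 22.3583
False
119 [ -0.59  64.81 118.94] F [-4.    0.28  6.49] 22.925
False
115.5 [ -0.57  64.83 115.41] F [-4.3   1.46  4.82] 23.3667
False
113.5 [ -0.56  64.84 113.47] F [-3.79  0.57  4.71] 23.6833
rest [ -0.56  64.83 113.46] F [-2.88  1.46  5.38] 23.8833
```

Run:
```python
from station import r
from h import *
np.set_printoptions(suppress=True,precision=2)
def show(s,d=0):
    if d:r.sleep(d)
    e=BED.T@(r.read_eef_pos()-O)*1000;print(s,e,'F',BED.T@r.read_contact_force(),r.read_time());return e
for z in(111.3,109.4):
    print(r.servo_line(bp(0,65,z),max_speed=.012,stop_force=25));show(z)
show('rest',.2)
r.servo_line(bp(0,65,150),max_speed=.1);
# re-touch the cap lightly to learn where it stayed
r.servo_line(bp(0,65,116),max_speed=.1)
print(r.servo_line(bp(0,65,107.5),max_speed=.01,stop_force=2.5));show('retouch')
r.servo_line(bp(0,65,180),max_speed=.12);r.servo_line(bp(-30,-30,180));r.sleep(.2)
for n in('side','wrist'):
    c=r.read_camera(n);np.savez(f'pics/{n}7.npz',**c)
    P=(cloud(c)-O)@BED*1000;m=masks(c)
    a=P[m['red']&(abs(P[...,0])<40)&(abs(P[...,1]-65)<40)&(P[...,2]>50)]
    b=P[m['blue']&(abs(P[...,0])<25)&(abs(P[...,1])<105)&(P[...,2]>25)&(P[...,2]<60)]
    print(n,'cap',np.percentile(a,[5,50,95],axis=0),'bar',np.percentile(b,[1,50,99],axis=0),cv2.minAreaRect(b[:,:2].astype(np.float32)))
    f=c['frame']; 
    if n=='side': cv2.imwrite('pics/s7.png',f[130:290,170:370].repeat(3,0).repeat(3,1))
    else: cv2.imwrite('pics/w7.png',f)
```

```text
False
111.3 [ -0.56  64.83 111.37] F [-3.7   0.59  7.38] 24.2167
False
109.4 [ -0.53  64.82 109.53] F [-3.94  0.81  8.39] 24.525
rest [ -0.57  64.8  109.51] F [-4.03  1.35  8.38] 24.725
True
retouch [ -0.03  65.03 109.32] F [ 1.69 -0.64  1.96] 26.4333
side cap [[ -6.59  61.04  93.7 ]
 [  3.26  72.86  99.92]
 [ 12.42  79.37 101.55]] bar [[-13.87 -82.97  34.58]
 [  1.74  79.25  44.53]
 [ 14.52  94.23  56.64]] ((1.8356971740722656, 4.627906799316406), (31.77686882019043, 180.56312561035156), 0.36773234605789185)Traceback (most recent call last):
  File "<stdin>", line 20, in <module>
    return _quantile_unchecked(
        a, q, axis, out, overwrite_input, method, keepdims, weights)
    return _ureduce(a,
                    func=_quantile_ureduce_func,
    ...<5 lines>...
                    overwrite_input=overwrite_input,
                    method=method)
    r = func(a, **kwargs)
    result = _quantile(arr,
                       quantiles=q,
    ...<2 lines>...
                       out=out,
                       weights=wgt)
    slices_having_nans = np.isnan(arr[-1, ...])
                                  ~~~^^^^^^^^^
IndexError: index -1 is out of bounds for axis 0 with size 0
```

View pics/s7.png

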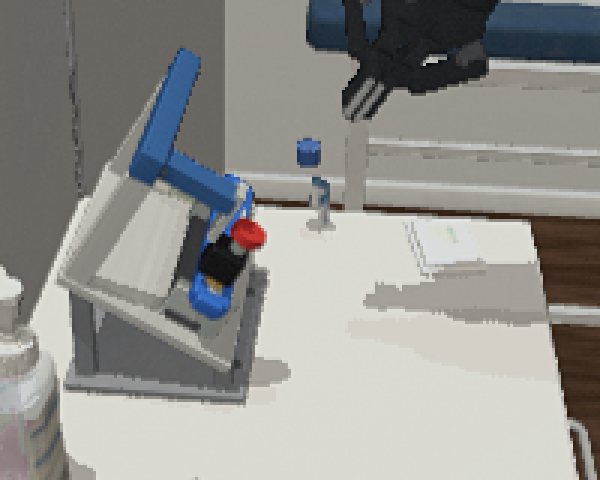

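Run:
```python
from station import r
from h import *
np.set_printoptions(suppress=True,precision=2)
c=dict(np.load('pics/wrist7.npz'));P=(cloud(c)-O)@BED*1000;m=masks(c)['blue']
b=P[m&(abs(P[...,0])<25)&(abs(P[...,1])<105)&(P[...,2]>25)&(P[...,2]<60)]
t=b[abs(b[:,2]-np.median(b[:,2]))<4]
A=np.c_[t[:,:2],np.ones(len(t))]
print(len(t),np.percentile(t,[1,50,99],axis=0),cv2.minAreaRect(t[:,:2].astype(np.float32)),np.linalg.lstsq(A,t[:,2],rcond=None)[0],r.read_time(),r.read_contact_force())
```

```text
2364 [[-16.22 -87.61  43.45]
 [ -1.18 -38.72  45.2 ]
 [ 12.12  49.66  46.9 ]] ((-1.874887466430664, -15.601325988769531), (29.182592391967773, 145.93701171875), 0.12623746693134308) [-0.   0.  45.2] 28.2917 [ 0.95  0.63 -0.16]
```

Bar flat, seated and unmoved; the cap stayed where it was left. Handing in.

```bash
python3 -c "
from station import r
print(r.hand_in())"
```

```text
the job is handed in; nothing more can be done
None
```

The splint bar lies flat on both rests against the lips, about centred and released; the gauge head is left with its foot spring about 6 mm compressed (worked out from touch positions, not seen directly), and the job was handed in at about 28 s of the 51 s, result not reported.

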